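# Sort measured rings and gauges into the sample trays

## Robot

A 6-joint arm with a two-finger parallel gripper is mounted at the origin on a cart in front of the work surface, level with it; the furniture and walls round the work are solid. World frame = base frame: x ahead of the robot, y to its left, z up, the work surface at z = 0. Lengths are in m, angles in rad, forces in N, time in s.
With the tool pointing down it reaches from about 0.35 to 0.775 m from the base axis. Payload 5.5 kg.
Tool frame: the origin (TCP) lies on the centre line of the jaws, within the pads' length; the fingertips stand 11 mm ahead of it and the grasp point (between the pads) lies 8 mm behind it; z points along the fingers, y is the line along which they close (so a half turn about z gives the same grasp; the last joint's range is limited). The gripper opens to 85 mm and grips with 20 to 120 N. Pads are 22 mm wide; open, the fingers measure 114 mm over their backs; the gripper's body (76 mm by 85 mm) begins 54 mm behind the grasp point. The pads swing forward as they close: fully open they stand 13 mm farther back than shut.
Start: joints at [-1.366, 0.313, 0.046, 1.304, 0, 1.431], TCP at [0.194, -0.541, 0.242] pointing down, gripper open.
Joint ranges: [-2.76, 2.76], [-0.86, 1.69], [-1.03, 1.26], [-2.2, 2.34], [-1.47, 1.5], [-3.14, 3.14]. Speed limits (rad/s): [2.57, 2.57, 3.14, 3.14, 3.14, 3.14].

## Interface

Orientations are given as a unit quaternion [w, x, y, z].
In Python, from workcell import get_state, eyes, env gives the robot as it stands.
- The arm moves only by the shell command python3 -m inch 'ROWS' [OPENING] [FORCE]. ROWS is JSON, one flat list of numbers, 4 for each row, row after row: the shift along the tool's x, y, z in cm, then the turn about the tool's z in rad. A call has exactly 5 rows; each row shifts and turns the commanded pose from where the row before left it, along the tool's axes as they then stand; what a row does not reach is not made up. A row lasts 1/12 s, in which the tool goes at most 41.7 mm and 7.16 degrees, less where a joint would pass 70% of its speed; a pose out of reach is approached as far as the arm can. A call is refused whole if a number of a shift passes 4.17 or a number of a turn 0.125, either way. A call with a gripper value outside its range is refused whole. OPENING is the opening, from -1 (shut) to 1 (fully open), set as the call begins (- or left out, the last holds). The fingers move at their own pace and stop on an object; FORCE is the grip in N (left out, the last holds). Time passes only in rows, so rows that do not move let the fingers close, or fill a call up. It gives the time, the measured TCP pose, the force, the opening and the grip force at its end, in the units of the state.
- get_state(): the state, without advancing time (a new reading comes with each control period).
- eyes.read_camera(name): name is "scene" or "top"; returns the picture (420x560x3 uint8, red, green, blue); there is no depth.
- eyes.camera_info(name): a dict with "fovy" (degrees; the focal length in pixels is half the picture's height over the tangent of half this angle, whatever the lens; pixels are square), "cx", "cy" (the principal point, pixels), "xyz" and "orientation" of the camera in the world. Camera axes: x right, y down, z forward; pixel columns grow to the right and rows downward; lengths in m; the calibration is good to about 2 mm. A picture is of the moment at which its call begins. camera_info takes no time and is no camera call.
- env.hand_in(): hands the job in; it is judged then, once.
The state is a dict: "clock": time; "joint_pos": joint angles; "qvel": joint speeds; "tau": joint torques, N m; "tcp_pos": TCP position; "orientation": TCP orientation; "wrist_force": force on the tool from outside, world axes, zero at the start; "ft_torque": the same for the moment, N m; "finger_gap": finger opening in m; "grip_force": force on a finger pad.
Only numpy, scipy, OpenCV 4.12 (cv2) and the standard library are available. Lean on these libraries where they do the work, as an engineer would, in place of code of your own. Each camera call takes 0.05 s, during which the arm holds its last target. There are 200 camera calls.

## Task

Sort the five loose pieces in front of the three black trays, each into the compartment of the tray whose ledge shows a fixed sample of the same kind: the two small gold rings, the two steel gauge blocks and the one large knurled setting ring. Set them down on the compartment floor, rings lying flat, side by side and not on top of one another, without dropping them from a height; leave the tape roll and the screwdriver where they are.

Things in the scene. Friction and masses are not known exactly. Their poses are not given: they have to be found in the camera images.
- ring_a: one of the two alike loose gold-coloured plain bearing rings lying flat on the desk, 31 mm outside diameter, 9 mm high, 22 g; origin at the centre of its underside, z up; grasp across the outside diameter. (A third such ring, the sample on a tray's ledge, is fixed.)
- ring_b: one of the two alike loose gold-coloured plain bearing rings lying flat on the desk, 31 mm outside diameter, 9 mm high, 22 g; origin at the centre of its underside, z up; grasp across the outside diameter. (A third such ring, the sample on a tray's ledge, is fixed.)
- block_a: one of the two alike loose steel gauge blocks standing on the desk on a narrow edge, 9 (x) x 35 (y) x 20 (z) mm, 49 g; origin at the centre of its underside, x across its 9 mm thickness, y along its 35 mm length, z up; grasp across the 9 mm. (A third such block, the sample on a tray's ledge, is fixed.)
- block_b: one of the two alike loose steel gauge blocks standing on the desk on a narrow edge, 9 (x) x 35 (y) x 20 (z) mm, 49 g; origin at the centre of its underside, x across its 9 mm thickness, y along its 35 mm length, z up; grasp across the 9 mm. (A third such block, the sample on a tray's ledge, is fixed.)
- setting_ring: the large loose steel setting ring with a knurled rim and a bore, lying flat on the desk, 54 mm outside diameter, 18 mm high, 240 g; origin at the centre of its underside, z up; grasp across the outside diameter. (A second one, the sample on a tray's ledge, is fixed.)
- ring_tray: fixed black plastic tray, 182x142 mm. Origin: under its compartment's centre, on the desk; x to the tray's back, y across. Compartment inside 116 (x) x 132 (y) mm, centred on the origin, floor 4 mm above the desk, wall tops 21 mm (lip 6 mm thick). Behind it (x = 58 to 119 mm) a ledge 20 mm high bears a fixed sample of the kind that belongs here: one small gold ring.
- block_tray: fixed black plastic tray, 182x142 mm. Origin: under its compartment's centre, on the desk; x to the tray's back, y across. Compartment inside 116 (x) x 132 (y) mm, centred on the origin, floor 4 mm above the desk, wall tops 21 mm (lip 6 mm thick). Behind it (x = 58 to 119 mm) a ledge 20 mm high bears a fixed sample of the kind that belongs here: one gauge block, standing, its length along the tray's x.
- setting_tray: fixed black plastic tray, 182x142 mm. Origin: under its compartment's centre, on the desk; x to the tray's back, y across. Compartment inside 116 (x) x 132 (y) mm, centred on the origin, floor 4 mm above the desk, wall tops 21 mm (lip 6 mm thick). Behind it (x = 58 to 119 mm) a ledge 20 mm high bears a fixed sample of the kind that belongs here: one large knurled setting ring.
- tape_roll: bystander: roll of masking tape lying flat on the desk, 104 mm diameter, 24 mm high, loose; origin at the centre of its underside. Leave it alone.
- screwdriver: bystander: small screwdriver with a red handle lying on the desk, 143 mm long, 11 mm thick, loose; origin under its middle, length along its y. Leave it alone.
There are look-alikes about, which are no part of the job. What is meant by the setting_ring is not brown, and is the smaller of those in its own colour.

How it is judged:
At the end, for the whole second after the job is handed in: Each piece is in the compartment (origin within 58 mm along, 66 mm across) of the tray with its own kind of sample, released and at rest; rings flat within 0.15 rad and under 6 mm above the compartment floor, block origins under 9 mm above it (upright or lying) (x of ring_a in the frame of ring_tray between -0.058 and 0.058 m and y of ring_a in the frame of ring_tray between -0.066 and 0.066 m and z of ring_a in the frame of ring_tray between 0 and 0.01 m and angle between each of ring_a, ring_b, setting_ring's own z axis and vertical below 0.15 rad and linear speed of each of ring_a, ring_b, block_a, block_b, setting_ring below 0.02 m/s and contact force between each of ring_a, ring_b, block_a, block_b, setting_ring and the fingers below 0.05 N and x of ring_b in the frame of ring_tray between -0.058 and 0.058 m and y of ring_b in the frame of ring_tray between -0.066 and 0.066 m and z of ring_b in the frame of ring_tray between 0 and 0.01 m and x of block_a in the frame of block_tray between -0.058 and 0.058 m and y of block_a in the frame of block_tray between -0.066 and 0.066 m and z of block_a in the frame of block_tray between 0 and 0.013 m and x of block_b in the frame of block_tray between -0.058 and 0.058 m and y of block_b in the frame of block_tray between -0.066 and 0.066 m and z of block_b in the frame of block_tray between 0 and 0.013 m and x of setting_ring in the frame of setting_tray between -0.058 and 0.058 m and y of setting_ring in the frame of setting_tray between -0.066 and 0.066 m and z of setting_ring in the frame of setting_tray between 0 and 0.01 m); the robot touches nothing.
It fails at once if a piece was dropped: in free fall with its underside more than 5 cm above the desk ((height (world z) of ring_a above 0.05 m and linear speed of ring_a above 0.3 m/s and contact force between ring_a and anything else below 0.02 N) or (height (world z) of ring_b above 0.05 m and linear speed of ring_b above 0.3 m/s and contact force between ring_b and anything else below 0.02 N) or (height (world z) of block_a above 0.05 m and linear speed of block_a above 0.3 m/s and contact force between block_a and anything else below 0.02 N) or (height (world z) of block_b above 0.05 m and linear speed of block_b above 0.3 m/s and contact force between block_b and anything else below 0.02 N) or (height (world z) of setting_ring above 0.05 m and linear speed of setting_ring above 0.3 m/s and contact force between setting_ring and anything else below 0.02 N)).
It fails at once if tape_roll (bystander) was moved more than 3 cm (distance of tape_roll from where it was at the start of the episode above 0.03 m).
It fails at once if screwdriver (bystander) was moved more than 3 cm (distance of screwdriver from where it was at the start of the episode above 0.03 m).
It also fails if it takes over 128 s, if anything falls off the work surface, if the arm or the gripper's body presses on something with over 40 N, if the wrist force passes 120 N, or if a joint passes its speed limit or range.

## Working session

There is one attempt and no reset: what is moved stays moved. The work goes in short steps, Python scripts to look and compute and a shell command to move; the robot and the scene stay as the last step left them, time stands still between calls to the robot, and variables do not carry over. Pictures are saved under pics/ and viewed, at most 14 in all, crops included, and the job is handed in when it is done.

```bash
mkdir -p pics; python3 - <<'E'
from workcell import get_state, eyes, env
import cv2
for n in("top","scene"):
    im=eyes.read_camera(n);cv2.imwrite(f"pics/{n}0.png",cv2.resize(im[:,:,::-1],(784,588),interpolation=cv2.INTER_CUBIC));print(eyes.camera_info(n))
print(get_state())
E
```

```text
{'fovy': 48.037042817961805, 'cx': 276.74017826765555, 'cy': 208.80221057891487, 'xyz': array([0.34842543, 0.01901452, 1.36818161]), 'orientation': array([ 0.03993968, -0.70203165,  0.71026295, -0.03290777])}
{'fovy': 54.91859783579341, 'cx': 277.96639612967783, 'cy': 205.35746930010242, 'xyz': array([-0.30172269, -0.79773763,  0.6603015 ]), 'orientation': array([-0.47492566,  0.79875128, -0.31766371,  0.18849875])}
{'clock': 0.1, 'joint_pos': array([-1.36560934e+00,  3.13937025e-01,  4.51295655e-02,  1.30362400e+00,
        3.42859834e-05,  1.43119795e+00]), 'qvel': array([ 0.00107901, -0.00243955,  0.00179355,  0.00111841, -0.00074698,
       -0.00018069]), 'tau': array([ 1.93655338e-03, -4.81724167e+01,  2.99244171e+01,  1.27222133e-02,
       -2.48104143e-04,  4.37679248e-06]), 'tcp_pos': array([ 0.19426008, -0.54073632,  0.24150649]), 'orientation': array([-8.17690359e-04,  9.85176820e-01,  1.71539980e-01, -9.67299797e-06]), 'wrist_force': array([-0.10343295, -0.37746865, -1.50398603]), 'ft_torque': array([-0.02829334, -0.03927167, -0.05111114]), 'grip_force': 0.0, 'finger_gap': 0.0851119368754483}
```

View pics/top0.png

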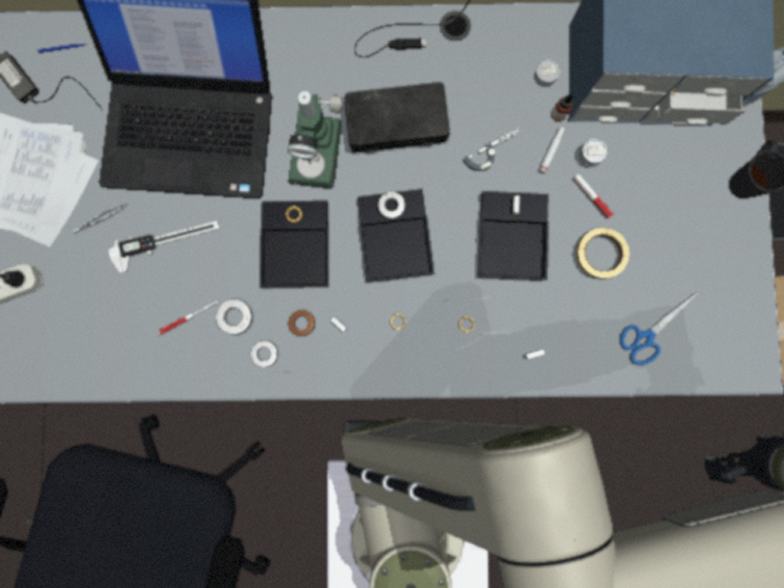

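View pics/scene0.png

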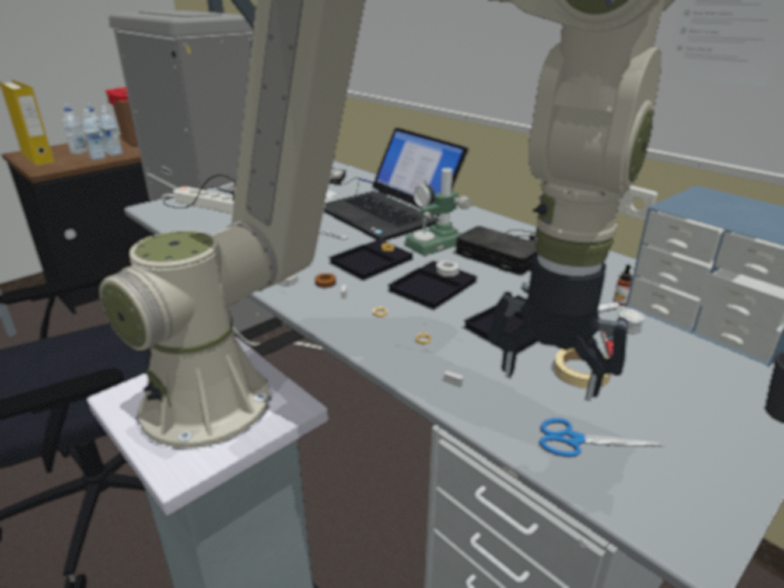

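The scaled top view (×1.4) shows the ring tray at about (295,245), the setting tray at (395,235) and the block tray at (513,235).
- **Gold rings:** (398,321) and (466,324).
- **Blocks:** (338,324) and (535,354).
- **Setting ring candidates:** a large steel ring at (234,317), a small steel ring at (264,354) and a brown ring at (301,322). The small steel one at (264,354) fits, because it isn't brown and is the smaller of its colour. I'll confirm it in a crop.

```bash
cat > h.py <<'E'
from workcell import get_state, eyes, env
import numpy as np, cv2
from scipy.spatial.transform import Rotation as R
def w(n,u,v,z):
    c=eyes.camera_info(n); f=210/np.tan(np.radians(c['fovy']/2))
    q=c['orientation']; d=R.from_quat([*q[1:],q[0]]).apply([(u-c['cx'])/f,(v-c['cy'])/f,1])
    return c['xyz']+d*(z-c['xyz'][2])/d[2]
E
python3 - <<'E'
from h import *
im=eyes.read_camera("top")
a=cv2.resize(im[130:275,150:410,::-1],None,fx=3,fy=3,interpolation=cv2.INTER_CUBIC);cv2.imwrite("pics/c1.png",a)
hsv=cv2.cvtColor(im,cv2.COLOR_RGB2HSV).astype(int)
S,V=hsv[...,1],hsv[...,2]
print("desk",im[225,290],im[240,345],im[238,242])
def blobs(m,z,amin,name):
    n,l,s,c=cv2.connectedComponentsWithStats(m.astype(np.uint8))
    for i in range(1,n):
        x,y,ww,hh,ar=s[i]
        if ar<amin or not(150<c[i][0]<410 and 130<c[i][1]<275):continue
        pts=np.argwhere(l==i)[:,::-1].astype(np.float32)
        r=cv2.boxPoints(cv2.minAreaRect(pts))
        P=np.array([w("top",*p,z)[:2] for p in r]); e=P[1]-P[0];e2=P[2]-P[1]
        print(name,c[i].round(1),ar,P.mean(0).round(4),"sides mm",(np.linalg.norm(e)*1e3).round(),(np.linalg.norm(e2)*1e3).round(),"yaw",np.degrees(np.arctan2(e[1],e[0])).round(1),np.degrees(np.arctan2(e2[1],e2[0])).round(1))
blobs(V<70,.02,1500,"tray")
blobs((S>70)&(V>90)&(hsv[...,0]>10)&(hsv[...,0]<35),.009,8,"gold")
blobs((V>195),.018,8,"white")
E
```

```text
desk [157 164 165] [147 154 156] [155 163 165]
tray [281.9 171.1] 2490 [0.6072 0.0164] sides mm 139.0 177.0 yaw -83.5 -174.0
tray [365.9 168.7] 2701 [ 0.6031 -0.2286] sides mm 177.0 142.0 yaw -3.9 -93.3
tray [209.9 175.3] 2713 [0.5925 0.2258] sides mm 138.0 176.0 yaw -90.8 179.9
gold [209.5 152.4] 85 [0.658  0.2276] sides mm 32.0 33.0 yaw -90.8 -179.9
gold [215.1 230.3] 171 [0.4289 0.2112] sides mm 50.0 51.0 yaw -63.9 -153.5
gold [335.  231.4] 18 [ 0.4219 -0.1347] sides mm 19.0 27.0 yaw -84.3 -175.1
gold [328.6 231.5] 8 [ 0.4212 -0.1171] sides mm 5.0 20.0 yaw -82.5 -173.2
white [174.2 133.8] 18 [0.7141 0.3294] sides mm 9.0 15.0 yaw 0.7 -90.8
white [279.9 146.4] 129 [0.674  0.0216] sides mm 44.0 51.0 yaw -90.8 179.2
white [368.5 145.2] 21 [ 0.6719 -0.2379] sides mm 3.0 30.0 yaw -90.8 178.2
white [153.  159.8] 18 [0.6359 0.3943] sides mm 18.0 12.0 yaw -90.8 -179.1
white [166.8 226. ] 268 [0.4424 0.3494] sides mm 66.0 63.0 yaw -90.7 -179.4
white [241.1 230.8] 35 [0.4254 0.1349] sides mm 8.0 33.0 yaw -45.4 -135.4
white [188.4 252.5] 143 [0.3657 0.2868] sides mm 46.0 48.0 yaw -90.7 -179.6
white [382.5 252.6] 42 [ 0.3593 -0.2676] sides mm 33.0 10.0 yaw -74.8 -166.0
```

View pics/c1.png

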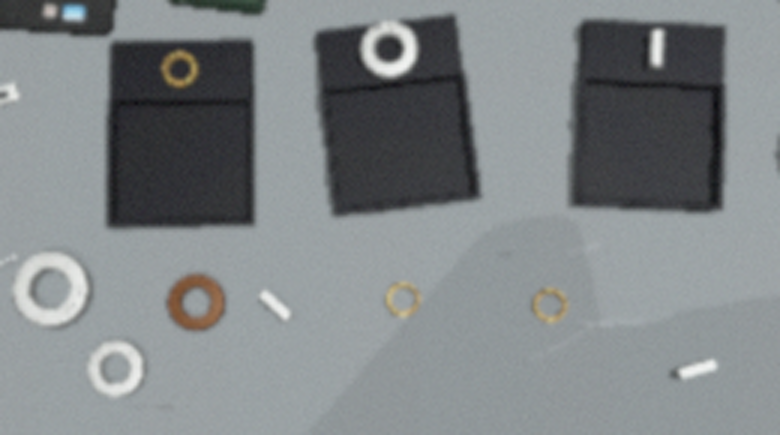

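The crop confirms it. The small steel ring at crop (116,368) is about 53 mm across, against about 72 mm for the big one at (51,289), and the third, at (196,302), is brown. I'll start with block_b on the right.

```bash
cat >> h.py <<'E'
def plan(x,y,z,yaw):
    "deltas: shift in present tool axes (cm), then turn (rad) to bring tool y to world yaw (mod 180)"
    s=get_state(); q=s['orientation']; r=R.from_quat([*q[1:],q[0]])
    ty=r.apply([0,1,0]); cur=np.degrees(np.arctan2(ty[1],ty[0])); d=(yaw-cur+90)%180-90
    sh=lambda rr:(rr.inv().apply(np.array([x,y,z])-s['tcp_pos'])*100).round(2)
    print("yaw",cur.round(1),"turn",np.radians(-d).round(3),"shift now",sh(r),"shift after turn",sh(R.from_euler('z',d,degrees=True)*r),"j6",s['joint_pos'][5].round(2),"t",s['clock'].__round__(2))
E
python3 - <<'E'
from h import *
for n,u,v,z in(("g1",284.2,229.9,.009),("g2",333.2,231.6,.009),("b1",241.4,231.2,.02),("b2",382.5,252.6,.02),("set",188.5,252.5,.018)): print(n,w("top",u,v,z).round(4))
plan(.359,-.268,.08,15)
E
```

```text
g1 [0.4276 0.0109 0.009 ]
g2 [ 0.4211 -0.1302  0.009 ]
b1 [0.4247 0.1336 0.02  ]
b2 [ 0.3592 -0.2675  0.02  ]
set [0.3657 0.2853 0.018 ]
yaw -70.2 turn -1.488 shift now [ 24.72 -20.08  16.19] shift after turn [22.08 22.99 16.13] j6 1.43 t 0.15
```

```bash
python3 -m inch '[0,0,0,-0.124,0,0,0,-0.124,0,0,0,-0.124,0,0,0,-0.124,0,0,0,-0.124]' 0.2 40
python3 -m inch '[0,0,0,-0.124,0,0,0,-0.124,0,0,0,-0.124,0,0,0,-0.124,0,0,0,-0.124]'
python3 -m inch '[0,0,0,-0.124,0,0,0,-0.124,2.2,2.3,1.2,0,2.2,2.3,1.2,0,2.2,2.3,1.2,0]'
python3 -m inch '[2.2,2.3,1.2,0,2.2,2.3,1.2,0,2.2,2.3,1.2,0,2.2,2.3,1.2,0,2.2,2.3,1.2,0]'
python3 -m inch '[2.2,2.3,1.2,0,2.2,2.3,1.2,0,0,0,1.2,0,0,0,1.2,0,0,0,0,0]'
python3 - <<'E'
from h import *
plan(.359,-.268,.05,15)
a=eyes.read_camera("scene");b=eyes.read_camera("top")
cv2.imwrite("pics/b2.png",np.hstack([cv2.resize(a[200:320,240:400,::-1],(390,292)),cv2.resize(b[190:300,300:447,::-1],(390,292))]))
E
```

```text
clock: 0.57
tcp_pos: [0.1943, -0.541, 0.2419]
orientation: [-0.0, 0.884, 0.467, 0.0]
wrist_force: [0.1, 0.2, -0.1]
finger_gap: 0.0509
grip_force: 0.0
clock: 0.98
tcp_pos: [0.1943, -0.541, 0.2419]
orientation: [-0.0, 0.7, 0.714, 0.0]
wrist_force: [-0.7, -0.2, -0.3]
finger_gap: 0.0509
grip_force: 0.0
clock: 1.4
tcp_pos: [0.244, -0.4588, 0.2055]
orientation: [-0.0, 0.609, 0.793, 0.0]
wrist_force: [0.8, 0.7, 0.8]
finger_gap: 0.0514
grip_force: 0.0
clock: 1.82
tcp_pos: [0.3268, -0.322, 0.1456]
orientation: [-0.0, 0.609, 0.793, 0.0]
wrist_force: [0.3, -1.0, -0.8]
finger_gap: 0.0509
grip_force: 0.0
clock: 2.23
tcp_pos: [0.3587, -0.2671, 0.0962]
orientation: [-0.002, 0.608, 0.794, 0.0]
wrist_force: [-0.4, 0.5, -0.7]
finger_gap: 0.0513
grip_force: 0.0
yaw 15.1 turn 0.002 shift now [-0.11  0.02  4.62] shift after turn [-0.11  0.02  4.62] j6 0.49 t 2.23
```

View pics/b2.png

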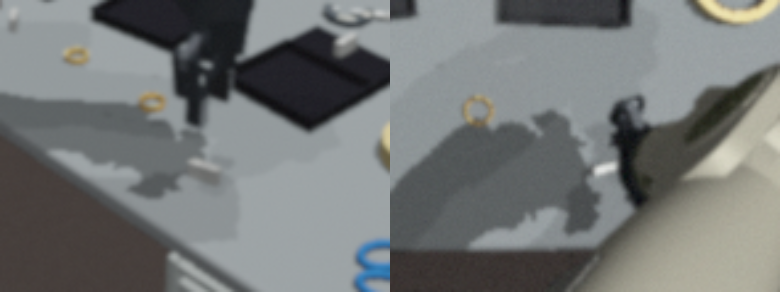

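The arm tracks well. The fingers hang over block_b (scene crop at (203,170)), and the offset between them matches the parallax. I'll descend and grip.

```bash
python3 -m inch '[-0.1,0,1.8,0,0,0,1.8,0,0,0,1.8,0,0,0,1.5,0,0,0,0,0]'
python3 -m inch '[0,0,0.6,0,0,0,0.6,0,0,0,0,0,0,0,0,0,0,0,0,0]' 
python3 -m inch '[0,0,0,0,0,0,0,0,0,0,0,0,0,0,0,0,0,0,0,0]' -1 40
python3 -m inch '[0,0,0,0,0,0,0,0,0,0,0,0,0,0,0,0,0,0,0,0]'
python3 -m inch '[0,0,-0.6,0,0,0,-1,0,0,0,-1.5,0,0,0,-1.5,0,0,0,-1.4,0]'
python3 -c "
from h import *
plan(.576,-.257,.08,15)"
```

```text
clock: 2.75
tcp_pos: [0.3585, -0.2696, 0.0277]
orientation: [-0.002, 0.609, 0.793, 0.0]
wrist_force: [-0.3, 0.0, 1.1]
finger_gap: 0.0513
grip_force: 0.0
clock: 3.17
tcp_pos: [0.3601, -0.2705, 0.0179]
orientation: [0.001, 0.609, 0.793, -0.0]
wrist_force: [0.9, 0.4, -0.2]
finger_gap: 0.0512
grip_force: 0.0
clock: 3.58
tcp_pos: [0.36, -0.2703, 0.0177]
orientation: [0.0, 0.609, 0.793, -0.0]
wrist_force: [-1.3, 0.0, 4.1]
finger_gap: 0.0077
grip_force: 42.0
clock: 4.0
tcp_pos: [0.36, -0.2703, 0.0177]
orientation: [0.0, 0.609, 0.793, -0.0]
wrist_force: [-0.9, 0.5, 6.0]
finger_gap: 0.0077
grip_force: 42.2
clock: 4.42
tcp_pos: [0.3595, -0.2699, 0.078]
orientation: [-0.0, 0.609, 0.793, 0.0]
wrist_force: [0.2, 0.5, -0.6]
finger_gap: 0.0076
grip_force: 41.5
yaw 15.0 turn 0.0 shift now [-4.36 21.24 -0.21] shift after turn [-4.36 21.24 -0.21] j6 0.49 t 4.42
```

```bash
python3 -m inch '[-0.6,3,0,0,-0.6,3,0,0,-0.6,3,0,0,-0.6,3,0,0,-0.6,3,0,0]'
python3 -m inch '[-0.6,3,0,0,-0.7,3.2,0,0,0,0,0,0,0,0,1.5,0,0,0,1.5,0]'
python3 -m inch '[0,0,1,0,0,0,0.8,0,0,0,0.6,0,0,0,0.2,0,0,0,0,0]'
python3 -c "
from h import *
plan(.576,-.257,.0222,15)
cv2.imwrite('pics/p1.png',cv2.resize(eyes.read_camera('scene')[150:300,250:450,::-1],(600,450)))"
```

```text
clock: 4.83
tcp_pos: [0.5136, -0.2599, 0.0773]
orientation: [-0.0, 0.609, 0.793, -0.0]
wrist_force: [-0.1, -0.2, -0.4]
finger_gap: 0.0081
grip_force: 41.5
clock: 5.25
tcp_pos: [0.5767, -0.2568, 0.0474]
orientation: [0.001, 0.608, 0.794, -0.0]
wrist_force: [-0.1, -0.3, -0.3]
finger_gap: 0.0079
grip_force: 41.5
clock: 5.67
tcp_pos: [0.5754, -0.2568, 0.0218]
orientation: [0.0, 0.609, 0.793, -0.0]
wrist_force: [-0.1, 0.6, -0.3]
finger_gap: 0.0075
grip_force: 41.5
yaw 15.0 turn -0.0 shift now [-0.03  0.05 -0.04] shift after turn [-0.03  0.05 -0.04] j6 0.76 t 5.67
```

View pics/p1.png

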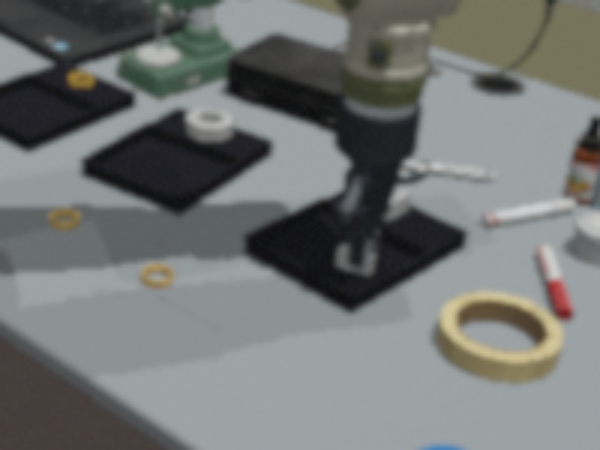

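Block_b is in the block tray's compartment, at about (355,265). I'll release it and go for the right-hand gold ring.

```bash
python3 -m inch '[0,0,0,0,0,0,0,0,0,0,0,0,0,0,0,0,0,0,0,0]' -0.3
python3 -m inch '[0,0,-0.6,0,0,0,-1,0,0,0,-1.5,0,0,0,-1.5,0,0,0,-1.4,0]'
python3 -c "
from h import *
plan(.4211,-.1302,.08,15)"
```

```text
clock: 6.13
tcp_pos: [0.5757, -0.2568, 0.0213]
orientation: [0.0, 0.609, 0.793, -0.0]
wrist_force: [-0.7, 0.8, 0.7]
finger_gap: 0.0301
grip_force: 0.0
clock: 6.55
tcp_pos: [0.576, -0.2569, 0.0831]
orientation: [0.001, 0.609, 0.793, 0.0]
wrist_force: [0.3, -0.3, 0.4]
finger_gap: 0.0298
grip_force: 0.0
yaw 15.0 turn 0.0 shift now [ 16.25 -11.68   0.29] shift after turn [ 16.25 -11.68   0.29] j6 0.76 t 6.55
```

```bash
python3 -m inch '[2.7,-1.9,0,0,2.7,-1.9,0,0,2.7,-2,0,0,2.7,-2,0,0,2.7,-1.9,0,0]' 0.2
python3 -m inch '[2.7,-1.9,0.3,0,0,0,0,0,0,0,1.8,0,0,0,1.8,0,0,0,1.6,0]'
python3 -m inch '[0,0,1,0,0,0,0.5,0,0,0,0,0,0,0,0,0,0,0,0,0]'
python3 -m inch '[0,0,0,0,0,0,0,0,0,0,0,0,0,0,0,0,0,0,0,0]' -1 40
python3 -m inch '[0,0,0,0,0,0,0,0,0,0,0,0,0,0,0,0,0,0,0,0]'
python3 -m inch '[0,0,-0.6,0,0,0,-1,0,0,0,-1.5,0,0,0,-1.5,0,0,0,-1.4,0]'
python3 -c "
from h import *
plan(.555,.195,.08,15)"
```

```text
clock: 6.97
tcp_pos: [0.446, -0.1507, 0.0822]
orientation: [0.001, 0.609, 0.793, 0.0]
wrist_force: [0.3, -0.5, 0.2]
finger_gap: 0.0512
grip_force: 0.0
clock: 7.38
tcp_pos: [0.4227, -0.1307, 0.027]
orientation: [0.002, 0.609, 0.794, 0.0]
wrist_force: [1.0, 0.1, 0.1]
finger_gap: 0.0511
grip_force: 0.0
clock: 7.8
tcp_pos: [0.4225, -0.1308, 0.0122]
orientation: [0.001, 0.609, 0.793, 0.0]
wrist_force: [0.4, 0.4, 0.5]
finger_gap: 0.0513
grip_force: 0.0
clock: 8.22
tcp_pos: [0.4223, -0.1307, 0.0123]
orientation: [0.001, 0.609, 0.793, 0.0]
wrist_force: [-0.9, 0.6, 5.7]
finger_gap: 0.0295
grip_force: 39.0
clock: 8.63
tcp_pos: [0.4223, -0.1307, 0.0123]
orientation: [0.001, 0.609, 0.793, 0.0]
wrist_force: [-0.7, 0.4, 6.1]
finger_gap: 0.0292
grip_force: 39.0
clock: 9.05
tcp_pos: [0.4217, -0.1303, 0.0725]
orientation: [0.0, 0.609, 0.793, 0.0]
wrist_force: [0.2, -0.1, 0.2]
finger_gap: 0.0291
grip_force: 39.6
yaw 15.0 turn 0.0 shift now [27.97 21.3  -0.75] shift after turn [27.97 21.3  -0.75] j6 0.83 t 9.05
```

```bash
python3 -m inch '[2.8,2.1,-0.4,0,2.8,2.1,-0.4,0,2.8,2.1,0,0,2.8,2.1,0,0,2.8,2.1,0,0]'
python3 -m inch '[2.8,2.1,0,0,2.8,2.2,0,0,2.8,2.2,0,0,2.8,2.2,0,0,2.8,2.1,0,0]'
python3 -m inch '[0,0,0,0,0,0,1.5,0,0,0,1.5,0,0,0,1.2,0,0,0,0,0]'
python3 -c "
from h import *
plan(.555,.195,.017,15)"
```

```text
clock: 9.47
tcp_pos: [0.4874, 0.0336, 0.0802]
orientation: [0.001, 0.609, 0.793, 0.0]
wrist_force: [0.6, -0.7, -0.7]
finger_gap: 0.0293
grip_force: 39.6
clock: 9.88
tcp_pos: [0.5555, 0.1972, 0.0799]
orientation: [0.0, 0.609, 0.793, 0.0]
wrist_force: [0.9, 0.4, 0.2]
finger_gap: 0.0289
grip_force: 39.6
clock: 10.3
tcp_pos: [0.5527, 0.1947, 0.0351]
orientation: [-0.001, 0.609, 0.793, -0.002]
wrist_force: [-1.1, -0.8, 0.4]
finger_gap: 0.0291
grip_force: 39.6
yaw 15.0 turn 0.0 shift now [-0.03  0.23  1.81] shift after turn [-0.03  0.23  1.81] j6 1.51 t 10.3
```

```bash
python3 -m inch '[0,0.2,0.8,0,0,0,0.6,0,0,0,0.4,0,0,0,0,0,0,0,0,0]'
python3 -m inch '[0,0,0,0,0,0,0,0,0,0,0,0,0,0,0,0,0,0,0,0]' 0
python3 -m inch '[0,0,-0.6,0,0,0,-1,0,0,0,-1.5,0,0,0,-1.5,0,0,0,-1.4,0]'
python3 -c "
from h import *
plan(.4276,.0109,.08,15)
cv2.imwrite('pics/p2.png',cv2.resize(eyes.read_camera('scene')[150:260,210:390,::-1],(720,440)))"
```

```text
clock: 10.72
tcp_pos: [0.5568, 0.1957, 0.0193]
orientation: [-0.0, 0.609, 0.793, -0.0]
wrist_force: [0.1, 0.5, -0.9]
finger_gap: 0.0289
grip_force: 39.6
clock: 11.13
tcp_pos: [0.557, 0.1959, 0.0195]
orientation: [0.0, 0.609, 0.793, 0.0]
wrist_force: [-0.1, 1.3, -0.0]
finger_gap: 0.0427
grip_force: 0.0
clock: 11.55
tcp_pos: [0.5571, 0.1959, 0.0811]
orientation: [0.0, 0.609, 0.793, 0.0]
wrist_force: [0.2, -0.3, 0.2]
finger_gap: 0.0429
grip_force: 0.0
yaw 15.0 turn 0.0 shift now [-14.51 -17.31   0.09] shift after turn [-14.52 -17.3    0.09] j6 1.51 t 11.55
```

View pics/p2.png

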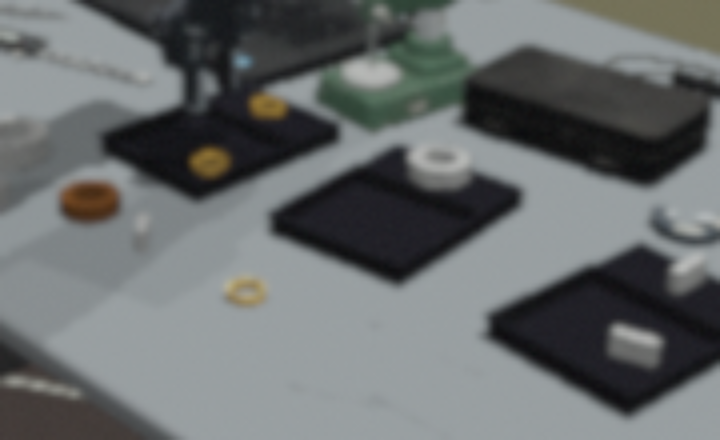

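The first ring lies flat in the ring tray at (210,162) and block_b stands in its tray at (635,343). Next is the second gold ring.

```bash
python3 -m inch '[-2.1,-2.5,0,0,-2.1,-2.5,0,0,-2.1,-2.5,0,0,-2.1,-2.5,0,0,-2.1,-2.5,0,0]' 0.2
python3 -m inch '[-2,-2.4,0,0,-2,-2.4,0,0,0,0,0,0,0,0,1.8,0,0,0,1.8,0]'
python3 -m inch '[0,0,1.6,0,0,0,1,0,0,0,0.6,0,0,0,0,0,0,0,0,0]'
python3 -m inch '[0,0,0,0,0,0,0,0,0,0,0,0,0,0,0,0,0,0,0,0]' -1 40
python3 -m inch '[0,0,0,0,0,0,0,0,0,0,0,0,0,0,0,0,0,0,0,0]'
python3 -m inch '[0,0,-0.6,0,0,0,-1,0,0,0,-1.5,0,0,0,-1.5,0,0,0,-1.8,0]'
python3 -c "
from h import *
plan(.560,.257,.08,15)"
```

```text
clock: 12.02
tcp_pos: [0.4625, 0.0611, 0.0797]
orientation: [0.0, 0.608, 0.794, 0.0]
wrist_force: [0.8, -0.6, 0.2]
finger_gap: 0.0511
grip_force: 0.0
clock: 12.43
tcp_pos: [0.4291, 0.0102, 0.0445]
orientation: [0.002, 0.609, 0.793, 0.001]
wrist_force: [-0.4, 0.1, -0.0]
finger_gap: 0.0513
grip_force: 0.0
clock: 12.85
tcp_pos: [0.4276, 0.0111, 0.0115]
orientation: [0.0, 0.609, 0.793, 0.0]
wrist_force: [-0.3, -0.1, 0.6]
finger_gap: 0.0512
grip_force: 0.0
clock: 13.27
tcp_pos: [0.4282, 0.0109, 0.0123]
orientation: [0.001, 0.609, 0.793, 0.0]
wrist_force: [-1.3, 0.9, 7.0]
finger_gap: 0.029
grip_force: 39.5
clock: 13.68
tcp_pos: [0.4282, 0.0109, 0.0123]
orientation: [0.001, 0.609, 0.793, 0.001]
wrist_force: [-0.4, 0.6, 5.4]
finger_gap: 0.0292
grip_force: 39.5
clock: 14.1
tcp_pos: [0.4268, 0.011, 0.076]
orientation: [-0.0, 0.609, 0.793, -0.0]
wrist_force: [0.4, -0.9, -0.2]
finger_gap: 0.0292
grip_force: 39.7
yaw 15.0 turn 0.0 shift now [20.31 19.24 -0.41] shift after turn [20.31 19.23 -0.41] j6 1.15 t 14.1
```

8 rows of (2.54, 2.4), then 6.2 cm down.

```bash
python3 -m inch '[2.5,2.4,-0.2,0,2.5,2.4,-0.2,0,2.6,2.4,0,0,2.5,2.4,0,0,2.6,2.4,0,0]'
python3 -m inch '[2.5,2.4,0,0,2.6,2.4,0,0,2.5,2.4,0,0,0,0,0,0,0,0,1.5,0]'
python3 -m inch '[0,0,1.5,0,0,0,1.3,0,0,0,0.8,0,0,0,0.6,0,0,0,0.4,0]'
python3 -m inch '[0,0,0,0,0,0,0,0,0,0,0,0,0,0,0,0,0,0,0,0]'
python3 -m inch '[0,0,0,0,0,0,0,0,0,0,0,0,0,0,0,0,0,0,0,0]' 0
python3 -m inch '[0,0,-0.6,0,0,0,-1,0,0,0,-1.5,0,0,0,-1.5,0,0,0,-1.4,0]'
python3 -c "
from h import *
plan(.4247,.1336,.08,-45)"
```

```text
clock: 14.52
tcp_pos: [0.5111, 0.1662, 0.08]
orientation: [0.0, 0.609, 0.793, 0.0]
wrist_force: [0.6, -1.0, -0.5]
finger_gap: 0.029
grip_force: 39.7
clock: 14.93
tcp_pos: [0.5629, 0.2594, 0.0669]
orientation: [0.002, 0.608, 0.794, 0.002]
wrist_force: [1.8, -0.6, -1.0]
finger_gap: 0.0292
grip_force: 39.7
clock: 15.35
tcp_pos: [0.5599, 0.2565, 0.0179]
orientation: [-0.0, 0.609, 0.793, -0.0]
wrist_force: [-0.6, -1.1, -0.7]
finger_gap: 0.0295
grip_force: 39.7
clock: 15.77
tcp_pos: [0.5606, 0.2569, 0.0189]
orientation: [0.0, 0.609, 0.793, 0.0]
wrist_force: [0.7, 0.6, -0.7]
finger_gap: 0.0293
grip_force: 39.7
clock: 16.18
tcp_pos: [0.5601, 0.2568, 0.0183]
orientation: [0.0, 0.609, 0.793, -0.0]
wrist_force: [-0.4, -0.1, 0.3]
finger_gap: 0.0425
grip_force: 0.0
clock: 16.6
tcp_pos: [0.5605, 0.2569, 0.0801]
orientation: [0.0, 0.609, 0.793, 0.0]
wrist_force: [0.7, 0.4, 1.2]
finger_gap: 0.0429
grip_force: 0.0
yaw 15.0 turn 1.047 shift now [-8.390e+00 -1.631e+01 -1.000e-02] shift after turn [-1.832e+01 -8.900e-01  1.000e-02] j6 1.61 t 16.6
```

```bash
python3 -m inch '[-1.4,-2.7,0,0,-1.4,-2.7,0,0,-1.4,-2.7,0,0,-1.4,-2.7,0,0,-1.4,-2.7,0,0]' 0
python3 -m inch '[-1.4,-2.8,0,0,0,0,0,0.116,0,0,0,0.116,0,0,0,0.116,0,0,0,0.116]'
python3 -m inch '[0,0,0,0.116,0,0,0,0.116,0,0,0,0.116,0,0,0,0.116,0,0,0,0.116]'
python3 -m inch '[0,0,1,0,0,0,1,0,0,0,0,0,0,0,0,0,0,0,0,0]'
python3 -c "
from h import *
plan(.4247,.1336,.0155,-45)
cv2.imwrite('pics/p3.png',cv2.resize(eyes.read_camera('scene')[150:260,180:360,::-1],(720,440)))"
```

```text
clock: 17.02
tcp_pos: [0.4472, 0.1535, 0.0793]
orientation: [0.001, 0.609, 0.794, 0.0]
wrist_force: [0.3, -0.6, 0.8]
finger_gap: 0.0429
grip_force: 0.0
clock: 17.43
tcp_pos: [0.425, 0.1333, 0.0796]
orientation: [0.001, 0.777, 0.63, 0.001]
wrist_force: [-0.5, -0.3, -0.1]
finger_gap: 0.0425
grip_force: 0.0
clock: 17.85
tcp_pos: [0.425, 0.1335, 0.0794]
orientation: [0.0, 0.924, 0.382, 0.001]
wrist_force: [-0.8, 0.1, -0.4]
finger_gap: 0.0427
grip_force: 0.0
clock: 18.27
tcp_pos: [0.4249, 0.1335, 0.0591]
orientation: [0.0, 0.923, 0.384, 0.0]
wrist_force: [0.2, 0.5, -0.8]
finger_gap: 0.0427
grip_force: 0.0
yaw -44.8 turn 0.003 shift now [-0.01 -0.03  4.36] shift after turn [-0.01 -0.03  4.36] j6 2.48 t 18.27
```

View pics/p3.png

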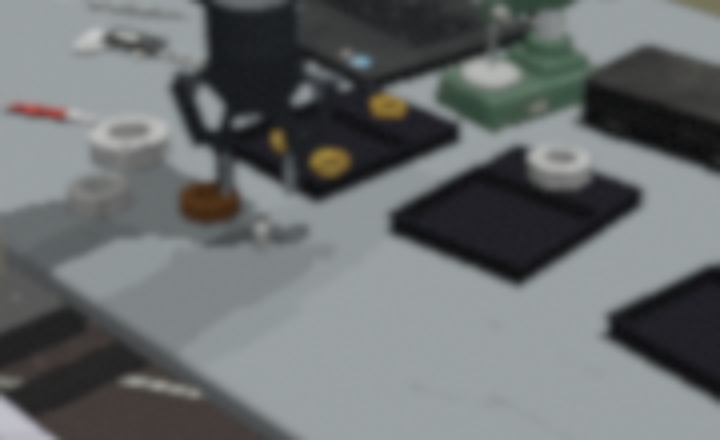

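The second ring shows in the tray at (278,140), partly hidden by a finger. The fingers straddle block_a at (263,230), with shadows on both sides of it, so I'll descend and grip.

```bash
python3 -m inch '[0,0,1.2,0,0,0,1.2,0,0,0,1,0,0,0,0.7,0,0,0,0,0]'
python3 -m inch '[0,0,0,0,0,0,0,0,0,0,0,0,0,0,0,0,0,0,0,0]' -1 40
python3 -m inch '[0,0,0,0,0,0,0,0,0,0,0,0,0,0,0,0,0,0,0,0]'
python3 -m inch '[0,0,-0.6,0,0,0,-1,0,0,0,-1.5,0,0,0,-1.5,0,0,0,-1.8,0]'
python3 -c "
from h import *
plan(.576,-.197,.08,-45)"
```

```text
clock: 18.73
tcp_pos: [0.4238, 0.1333, 0.0166]
orientation: [-0.0, 0.923, 0.384, -0.001]
wrist_force: [0.2, -0.3, 0.1]
finger_gap: 0.0429
grip_force: 0.0
clock: 19.15
tcp_pos: [0.4252, 0.1335, 0.0181]
orientation: [0.0, 0.923, 0.384, 0.001]
wrist_force: [0.2, 0.0, 5.9]
finger_gap: 0.0077
grip_force: 42.5
clock: 19.57
tcp_pos: [0.4252, 0.1335, 0.0181]
orientation: [0.0, 0.923, 0.384, 0.001]
wrist_force: [0.1, 1.2, 5.9]
finger_gap: 0.008
grip_force: 42.5
clock: 19.98
tcp_pos: [0.4237, 0.1333, 0.0816]
orientation: [-0.0, 0.923, 0.384, -0.001]
wrist_force: [0.2, -0.7, -0.3]
finger_gap: 0.0078
grip_force: 41.7
yaw -44.8 turn 0.003 shift now [-12.7   34.09   0.14] shift after turn [-12.58  34.13   0.14] j6 2.48 t 19.98
```

```bash
python3 -m inch '[-1.2,3.1,0,0,-1.1,3.1,0,0,-1.2,3.1,0,0,-1.1,3.1,0,0,-1.2,3.1,0,0]'
python3 -m inch '[-1.1,3.1,0,0,-1.2,3.1,0,0,-1.1,3.1,0,0,-1.2,3.1,0,0,-1.1,3.1,0,0]'
python3 -m inch '[-1.2,3.1,0,0,0,0,0,0,0,0,0,0,0,0,1.5,0,0,0,1.5,0]'
python3 -c "
from h import *
plan(.576,-.197,.0226,-45)"
```

```text
clock: 20.4
tcp_pos: [0.494, -0.0183, 0.0817]
orientation: [0.0, 0.923, 0.384, 0.0]
wrist_force: [1.5, 0.8, -0.3]
finger_gap: 0.008
grip_force: 41.8
clock: 20.82
tcp_pos: [0.5635, -0.1682, 0.0814]
orientation: [-0.0, 0.923, 0.384, -0.0]
wrist_force: [0.7, 0.4, -0.2]
finger_gap: 0.0076
grip_force: 41.7
clock: 21.23
tcp_pos: [0.5769, -0.1963, 0.0518]
orientation: [0.0, 0.923, 0.384, 0.0]
wrist_force: [-0.3, 0.3, -0.9]
finger_gap: 0.0076
grip_force: 41.7
yaw -44.8 turn 0.004 shift now [-0.12 -0.02  2.92] shift after turn [-0.12 -0.02  2.92] j6 1.89 t 21.23
```

```bash
python3 -m inch '[0,0,1,0,0,0,0.9,0,0,0,0.6,0,0,0,0.4,0,0,0,0,0]'
python3 -m inch '[0,0,0,0,0,0,0,0,0,0,0,0,0,0,0,0,0,0,0,0]' -0.5
python3 -m inch '[0,0,-0.6,0,0,0,-1,0,0,0,-1.5,0,0,0,-1.5,0,0,0,-2.4,0]'
python3 -c "
from h import *
plan(.3657,.2853,.09,-5)"
```

```text
clock: 21.65
tcp_pos: [0.5767, -0.1964, 0.0225]
orientation: [-0.0, 0.923, 0.385, -0.0]
wrist_force: [-0.0, -0.3, -0.8]
finger_gap: 0.0078
grip_force: 41.7
clock: 22.07
tcp_pos: [0.5771, -0.1971, 0.0225]
orientation: [0.0, 0.923, 0.384, 0.0]
wrist_force: [-0.5, -0.2, 1.2]
finger_gap: 0.0216
grip_force: 0.0
clock: 22.48
tcp_pos: [0.5759, -0.1966, 0.0923]
orientation: [-0.001, 0.923, 0.384, -0.001]
wrist_force: [-0.1, 0.2, -0.5]
finger_gap: 0.0214
grip_force: 0.0
yaw -44.8 turn -0.695 shift now [ 19.37 -48.87   0.33] shift after turn [ 46.17 -25.14   0.25] j6 1.89 t 22.48
```

```bash
python3 -m inch '[1.3,-3.3,0,0,1.3,-3.3,0,0,1.3,-3.3,0,0,1.3,-3.3,0,0,1.3,-3.3,0,0]'
python3 -m inch '[1.3,-3.2,0,0,1.3,-3.2,0,0,1.3,-3.3,0,0,1.3,-3.3,0,0,1.3,-3.3,0,0]'
python3 -m inch '[1.3,-3.2,0,0,1.3,-3.2,0,0,1.3,-3.2,0,0,1.3,-3.2,0,0,1.2,-3.2,0,0]' 0.9
python3 -m inch '[0,0,0,-0.116,0,0,0,-0.116,0,0,0,-0.116,0,0,0,-0.116,0,0,0,-0.116]'
python3 -m inch '[0,0,0,-0.116,0,0,1,0,0,0,1,0,0,0,0,0,0,0,0,0]'
python3 -c "
from h import *
plan(.3657,.2853,.0135,-5)
a=eyes.read_camera('scene')[150:260,160:320,::-1];b=eyes.read_camera('top')[205:285,150:266,::-1]
cv2.imwrite('pics/p4.png',np.hstack([cv2.resize(a,(400,275)),cv2.resize(b,(400,275))]))"
```

```text
clock: 22.9
tcp_pos: [0.5053, -0.0335, 0.0935]
orientation: [0.0, 0.923, 0.384, 0.001]
wrist_force: [0.5, 0.0, 0.3]
finger_gap: 0.0212
grip_force: 0.0
clock: 23.32
tcp_pos: [0.4355, 0.1278, 0.0935]
orientation: [0.0, 0.923, 0.384, 0.001]
wrist_force: [0.2, 0.4, 0.4]
finger_gap: 0.0215
grip_force: 0.0
clock: 23.73
tcp_pos: [0.3671, 0.2863, 0.0936]
orientation: [-0.0, 0.923, 0.384, 0.001]
wrist_force: [1.3, 0.3, 1.2]
finger_gap: 0.0802
grip_force: 0.0
clock: 24.15
tcp_pos: [0.3677, 0.285, 0.0934]
orientation: [0.0, 0.773, 0.635, 0.001]
wrist_force: [0.9, -0.2, -0.5]
finger_gap: 0.0812
grip_force: 0.0
clock: 24.57
tcp_pos: [0.3673, 0.2845, 0.0728]
orientation: [0.0, 0.737, 0.676, -0.0]
wrist_force: [0.5, -0.2, -0.1]
finger_gap: 0.0812
grip_force: 0.0
yaw -4.9 turn 0.001 shift now [ 0.07 -0.17  5.93] shift after turn [ 0.07 -0.17  5.93] j6 2.14 t 24.57
```

View pics/p4.png

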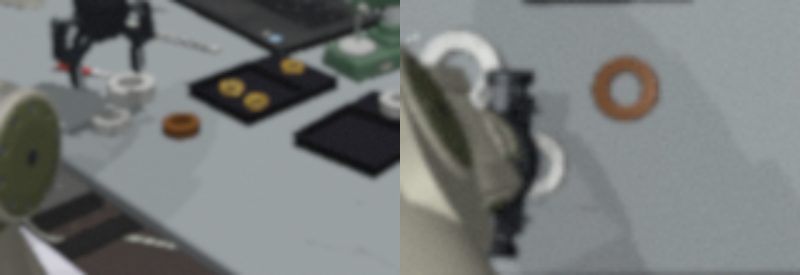

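Both gold rings lie flat in their tray, at (231,88) and (257,101). The gripper straddles the small steel ring, offset as parallax predicts, so I'll descend.

```bash
python3 -m inch '[0,-0.2,1.6,0,0,0,1.6,0,0,0,1.3,0,0,0,0.9,0,0,0,0.5,0]'
python3 -m inch '[0,0,0,0,0,0,0,0,0,0,0,0,0,0,0,0,0,0,0,0]' -1 60
python3 -m inch '[0,0,0,0,0,0,0,0,0,0,0,0,0,0,0,0,0,0,0,0]'
python3 -m inch '[0,0,-0.4,0,0,0,-0.8,0,0,0,-1,0,0,0,-1.5,0,0,0,-1.5,0]'
python3 -m inch '[0,0,-1.5,0,0,0,-0.8,0,0,0,0,0,0,0,0,0,0,0,0,0]'
python3 -c "
from h import *
plan(.575,.013,.088,-5)"
```

```text
clock: 25.08
tcp_pos: [0.3652, 0.2846, 0.0128]
orientation: [-0.0, 0.737, 0.676, -0.0]
wrist_force: [-0.9, -0.2, -0.4]
finger_gap: 0.0813
grip_force: 0.0
clock: 25.5
tcp_pos: [0.3662, 0.285, 0.0145]
orientation: [0.0, 0.737, 0.676, 0.001]
wrist_force: [-1.1, -1.1, 5.8]
finger_gap: 0.0514
grip_force: 62.4
clock: 25.92
tcp_pos: [0.3662, 0.285, 0.0145]
orientation: [0.0, 0.737, 0.676, 0.001]
wrist_force: [-0.9, -1.5, 5.6]
finger_gap: 0.0512
grip_force: 62.4
clock: 26.33
tcp_pos: [0.365, 0.2845, 0.0661]
orientation: [-0.0, 0.737, 0.676, -0.0]
wrist_force: [1.3, -0.1, -2.4]
finger_gap: 0.0513
grip_force: 62.9
clock: 26.75
tcp_pos: [0.3649, 0.2845, 0.0877]
orientation: [-0.0, 0.737, 0.676, -0.0]
wrist_force: [-0.8, 0.6, -2.2]
finger_gap: 0.0511
grip_force: 63.0
yaw -4.9 turn 0.001 shift now [-25.24  23.26  -0.04] shift after turn [-25.21  23.29  -0.04] j6 2.15 t 26.75
```

```bash
python3 -m inch '[-2.5,2.3,0,0,-2.5,2.3,0,0,-2.5,2.4,0,0,-2.5,2.3,0,0,-2.5,2.4,0,0]'
python3 -m inch '[-2.5,2.3,0,0,-2.5,2.4,0,0,-2.5,2.3,0,0,-2.6,2.4,0,0,-2.6,2.4,0,0]'
python3 -m inch '[0,0,0,-0.121,0,0,0,-0.121,0,0,0,-0.121,0,0,0,-0.121,0,0,0,-0.121]'
python3 -m inch '[0,0,0,-0.121,0,0,0,-0.121,0,0,0,-0.121,0,0,0,-0.121,0,0,0,-0.121]'
python3 -m inch '[0,0,0,-0.121,0,0,0,-0.121,0,0,0,-0.121,0,0,1.5,0,0,0,1.5,0]'
python3 -c "
from h import *
plan(.577,.013,.0195,85)
cv2.imwrite('pics/p5.png',cv2.resize(eyes.read_camera('scene')[130:260,200:380,::-1],(720,520)))"
```

```text
clock: 27.17
tcp_pos: [0.4709, 0.1487, 0.0871]
orientation: [-0.001, 0.737, 0.676, -0.001]
wrist_force: [0.5, 1.2, -1.0]
finger_gap: 0.0514
grip_force: 63.0
clock: 27.58
tcp_pos: [0.5778, 0.012, 0.0868]
orientation: [-0.001, 0.737, 0.676, -0.001]
wrist_force: [-0.2, 0.6, -2.1]
finger_gap: 0.0511
grip_force: 63.0
clock: 28.0
tcp_pos: [0.5769, 0.0133, 0.0865]
orientation: [-0.001, 0.5, 0.866, -0.001]
wrist_force: [0.4, 0.0, -2.5]
finger_gap: 0.051
grip_force: 63.2
clock: 28.42
tcp_pos: [0.5769, 0.0136, 0.0867]
orientation: [-0.001, 0.219, 0.976, -0.0]
wrist_force: [-0.1, 0.4, -2.2]
finger_gap: 0.0509
grip_force: 63.2
clock: 28.83
tcp_pos: [0.5781, 0.0134, 0.0575]
orientation: [0.0, 0.042, 0.999, -0.0]
wrist_force: [-0.8, 0.1, -2.3]
finger_gap: 0.0512
grip_force: 63.2
yaw 85.2 turn 0.004 shift now [ 0.1  -0.05  3.8 ] shift after turn [ 0.1  -0.05  3.8 ] j6 -0.03 t 28.83
```

View pics/p5.png

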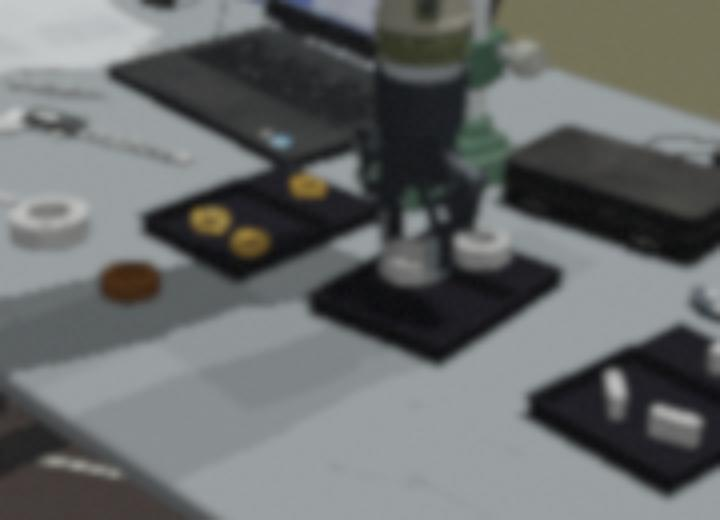

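The setting ring hangs over its compartment at (413,262) and clears the ledge. Both blocks stand in their tray, at (614,392) and (675,425). I'll lower and release.

```bash
python3 -m inch '[0,0,1.2,0,0,0,1,0,0,0,0.8,0,0,0,0.5,0,0,0,0.3,0]'
python3 -m inch '[0,0,0,0,0,0,0,0,0,0,0,0,0,0,0,0,0,0,0,0]'
python3 -m inch '[0,0,0,0,0,0,0,0,0,0,0,0,0,0,0,0,0,0,0,0]' 0.6
python3 -m inch '[0,0,-0.6,0,0,0,-1,0,0,0,-1.5,0,0,0,-1.5,0,0,0,-3,0]'
python3 -m inch '[0,0,-3,0,0,0,-3,0,0,0,-3,0,0,0,-3,0,0,0,0,0]'
python3 -c "
from h import *
a=eyes.read_camera('scene')[150:280,200:390,::-1]
cv2.imwrite('pics/p6.png',cv2.resize(a,(760,520)))"
```

```text
clock: 29.3
tcp_pos: [0.5772, 0.0135, 0.0192]
orientation: [-0.001, 0.042, 0.999, 0.0]
wrist_force: [-0.4, 0.9, -1.3]
finger_gap: 0.0512
grip_force: 63.2
clock: 29.72
tcp_pos: [0.5783, 0.0134, 0.0208]
orientation: [0.001, 0.042, 0.999, -0.0]
wrist_force: [0.7, -0.3, -2.0]
finger_gap: 0.0517
grip_force: 63.2
clock: 30.13
tcp_pos: [0.578, 0.0134, 0.0204]
orientation: [0.0, 0.042, 0.999, -0.0]
wrist_force: [0.1, 0.2, 0.7]
finger_gap: 0.0683
grip_force: 0.0
clock: 30.55
tcp_pos: [0.576, 0.0136, 0.0954]
orientation: [-0.002, 0.042, 0.999, 0.0]
wrist_force: [0.2, -0.2, -0.3]
finger_gap: 0.0684
grip_force: 0.0
clock: 30.97
tcp_pos: [0.581, 0.0132, 0.2243]
orientation: [0.006, 0.042, 0.999, -0.0]
wrist_force: [0.2, 0.2, 0.7]
finger_gap: 0.068
grip_force: 0.0
```

View pics/p6.png

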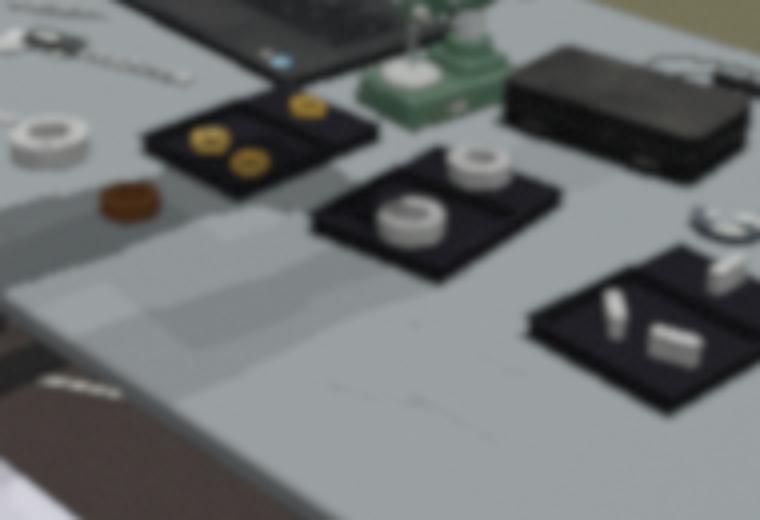

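All five pieces are in the right compartments: rings flat at (210,140) and (250,162), the setting ring at (412,220), and the blocks at (615,313) and (675,343). The gripper is clear.

```bash
python3 -m inch '[0,0,0,0,0,0,0,0,0,0,0,0,0,0,0,0,0,0,0,0]' >/dev/null; python3 -c "
from h import *
print(env.hand_in())"
```

```text
the job is handed in; nothing more can be done
None
```

I sorted all five pieces into their matching trays and handed the job in at about 31 s of the allowed 128 s; the last camera view shows each in its compartment with the rings flat, but the hand-in returned no verdict.

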